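# Fit the radius leaf to the bar

### The job

Take from the rack the radius leaf whose hollow fits the round bar in the clamp, set it astride the bar near the free end and, with light finger pressure only (about 5 N), slide it along the bar in contact until it is close to the clamp, so that you feel it does not rock anywhere. Then lower that leaf onto the floor of the black tray before letting go of it, leaving the other two leaves standing in the rack and everything else undisturbed.

Things in the scene. Friction and masses are not known exactly. Their poses are not given: they have to be found in the camera images.
- leaf_mid: The fitting one of three loose steel leaves (shuffled over the rack's slots): plate 8 (x) x 78 (y) x 56 mm high, half-round hollow of radius 20.5 mm in its lower edge, centre 16 mm above the underside, open down between two legs standing 2 mm back from it. On top a grey grip tab 12 (x) x 30 (y) mm, from 56 to 96 mm up. About 110 g. Origin: centre of underside, z up. Fits the bar with 0.5 mm play.
- leaf_small: The small one of three loose steel leaves (shuffled over the rack's slots): plate 8 (x) x 78 (y) x 56 mm high, half-round hollow of radius 14.5 mm in its lower edge, centre 16 mm above the underside, open down between two legs standing 2 mm back from it. On top a grey grip tab 12 (x) x 30 (y) mm, from 56 to 96 mm up. About 110 g. Origin: centre of underside, z up. Too tight for the bar.
- leaf_large: The large one of three loose steel leaves (shuffled over the rack's slots): plate 8 (x) x 78 (y) x 56 mm high, half-round hollow of radius 27 mm in its lower edge, centre 16 mm above the underside, open down between two legs standing 2 mm back from it. On top a grey grip tab 12 (x) x 30 (y) mm, from 56 to 96 mm up. About 110 g. Origin: centre of underside, z up. Too wide: it rocks.
- rack: Wooden rack fixed to the bench, 45 (x) x 285 (y) x 24 mm, with three slots in a row along its y at y = -93, 0 and +93 mm, each 10 mm (x) by 81 mm (y), 10 mm deep (slot floor 14 mm above the bench). Origin: centre of the underside.
- stand: Fixed steel clamp stand; a round aluminium bar, radius 20 mm, sticks out of it along its +x, from the clamp's front face (x = 0) to a free end at x = 130 mm, axis at y = 0. Origin: on the bench below the middle of the clamp face. The clamp reaches 29 mm above the bar axis. The rubber jaws let the bar give downwards about 1 mm per 6 N; it springs back.
- bar_root (a point): Point on the stand at the clamp face, 95 mm above the bench, where the bar's axis comes out; x along the bar, out to the free end. The bar is clamped nose-up or nose-down by up to 0.12 rad, unreported, so its free end is up to 16 mm higher or lower: feel for it. Free-end zone: leaf centre 90 to 128 mm from this face; clamp zone: 15 to 45 mm.
- bar (a joint): How far (m) the bar gives in its rubber jaws: 0 unloaded, negative when pressed down, about -0.001 at 6 N; it does not tell the nose-up or nose-down tilt.
- tray: Shallow black plastic tray fixed to the bench, 210 (x) x 130 (y) x 22 mm high outside, walls 4 mm, floor 4 to 5 mm thick. Origin: centre of the underside. The leaf may stand, lean or lie in it.
- wrench: Steel crank bolt wrench, 170 mm long, lying loose; bystander.
- multitool: Black plastic multitool, 80 x 34 x 16 mm, lying loose; bystander.
- cage: Aluminium derailleur cage, about 125 mm long, 9 mm high, lying loose; bystander.
- pick: Grey silicone-tipped pick, about 125 mm long, lying loose; bystander.
- oil: Small white oil bottle, 44 mm across, 110 mm high, standing; bystander.

How it is judged:
On the way, in this order (a step that is already met when the one before it is completed fails the run):
1. the fitting leaf is held in the gripper, lifted clear of the rack (z of leaf_mid in the frame of rack above 0.03 m and contact force between leaf_mid and the fingers above 1 N), for 0.1 s.
2. it sits astride the bar near the free end, pressed down on it with 1.5 to 10 N (contact force between leaf_mid and stand between 1.5 and 10 N and value of joint bar below -0.00015 m and x of leaf_mid in the frame of stand between 0.09 and 0.128 m and y of leaf_mid in the frame of stand between -0.005 and 0.005 m and z of leaf_mid in the frame of stand between 0.059 and 0.098 m and angle between the x axis of leaf_mid and the x axis of stand, either way round below 0.15 rad), for 0.3 s.
3. still pressed with 1.5 to 10 N, it passes 75 to 85 mm from the clamp (contact force between leaf_mid and stand between 1.5 and 10 N and value of joint bar below -0.00015 m and x of leaf_mid in the frame of stand between 0.075 and 0.085 m and y of leaf_mid in the frame of stand between -0.005 and 0.005 m and z of leaf_mid in the frame of stand between 0.059 and 0.098 m and angle between the x axis of leaf_mid and the x axis of stand, either way round below 0.15 rad), for 0.04 s.
4. still pressed with 1.5 to 10 N, it passes 55 to 65 mm from the clamp (contact force between leaf_mid and stand between 1.5 and 10 N and value of joint bar below -0.00015 m and x of leaf_mid in the frame of stand between 0.055 and 0.065 m and y of leaf_mid in the frame of stand between -0.005 and 0.005 m and z of leaf_mid in the frame of stand between 0.059 and 0.098 m and angle between the x axis of leaf_mid and the x axis of stand, either way round below 0.15 rad), for 0.04 s.
5. it sits close to the clamp (15 to 45 mm), pressed with 1.5 to 10 N (contact force between leaf_mid and stand between 1.5 and 10 N and value of joint bar below -0.00015 m and x of leaf_mid in the frame of stand between 0.015 and 0.045 m and y of leaf_mid in the frame of stand between -0.005 and 0.005 m and z of leaf_mid in the frame of stand between 0.059 and 0.098 m and angle between the x axis of leaf_mid and the x axis of stand, either way round below 0.15 rad), for 0.3 s.
6. the leaf, still held, touches the tray floor (contact force between leaf_mid and tray above 0.2 N and contact force between leaf_mid and the fingers above 0.5 N and z of leaf_mid in the frame of tray below 0.02 m), for 0.04 s.
At the end, for the whole second after the job is handed in: The fitting leaf rests in the tray (its origin within the tray's outline, less than 60 mm above the bench, touching it, slower than 20 mm/s), released; the other two leaves stand in the rack, moved less than 15 mm and tilted less than 0.3 rad (x of leaf_mid in the frame of tray between -0.105 and 0.105 m and y of leaf_mid in the frame of tray between -0.065 and 0.065 m and z of leaf_mid in the frame of tray below 0.06 m and contact force between leaf_mid and tray above 0.2 N and contact force between leaf_mid and the fingers below 0.05 N and linear speed of leaf_mid below 0.02 m/s and distance of each of leaf_small, leaf_large from where it was at the start of the episode below 0.015 m and angle between each of leaf_small, leaf_large's own z axis and vertical below 0.3 rad).
It fails at once if the leaf is pressed on the bar or stand with more than 20 N (contact force between leaf_mid and stand above 20 N).
It fails at once if the wrench, multitool, cage, pick or oil bottle is shifted by more than 30 mm (distance of any of wrench, multitool, cage, pick, oil from where it was at the start of the episode above 0.03 m).
It also fails if it takes over 64 s, if anything falls off the work surface, if the arm or the gripper's body presses on something with over 40 N, if the wrist force passes 120 N, or if a joint passes its speed limit or range.

### The arm

A 6-joint arm with a two-finger parallel gripper is mounted at the origin on the work surface. World frame = base frame: x ahead of the robot, y to its left, z up, the work surface at z = 0. Lengths are in m, angles in rad, forces in N, time in s.
With the tool pointing down it reaches from about 0.25 to 0.725 m from the base axis. Payload 4 kg.
Tool frame: the origin (TCP) lies between the finger pads; the fingertips stand 19 mm ahead of it and the grasp point (between the pads) is the TCP (arm.tips_ahead is the z of the fingertips in the tool frame, in m); z points along the fingers, y is the direction in which the jaws open and shut (so a half turn about z gives the same grasp; the last joint's range is limited). The gripper opens to 85 mm and grips with 20 to 120 N. Pads are 22 mm wide; open, the fingers measure 114 mm over their backs; the gripper's body (76 mm by 85 mm) begins 54 mm behind the grasp point. The pads swing forward as they close: fully open they stand 13 mm farther back than shut.
Start: joints at [0, 0.241, 0.005, 1.335, 0, 1.571], TCP at [0.5, -0, 0.25] pointing down, gripper open.
Joint ranges: [-2.72, 2.72], [-1.05, 1.87], [-1.09, 1.28], [-1.99, 2.15], [-1.42, 1.44], [-3.14, 3.14]. Speed limits (rad/s): [2.79, 2.79, 3.14, 3.14, 3.14, 3.14].

### API

Orientations are given as a unit quaternion [w, x, y, z].
In Python, from station import arm gives the robot as it stands. The module is installed in compiled form; this text tells all that it offers.
- The arm moves only by the shell command python3 -m jog 'ROWS' [FORCE]. ROWS is text: rows parted by semicolons, each of 5 numbers parted by spaces: the shift along the tool's x, y, z in m, then the turn about the tool's z in rad, then the finger opening in m, from 0 to 0.0854. A call has 1 to 10 rows; each row shifts and turns the commanded pose from where the row before left it, along the tool's axes as they then stand; what a row does not reach is not made up. A row lasts 1/12 s, in which the tool goes at most 41.7 mm and 7.16 degrees, less where a joint would pass 70% of its speed; a pose out of reach is approached as far as the arm can. A call with a gripper value outside its range is refused whole. The fingers move at their own pace and stop on an object; FORCE is the grip in N (left out, the last holds). Time passes only in rows, so rows that do not move let the fingers close. It gives the time, the measured TCP pose, the force and the opening at its end, in the units of the state.
- arm.read_state(): the state, without advancing time (a new reading comes with each control period).
- arm.get_image(name): name is "scene" or "side" or "wrist"; returns a dict with "color" (420x560x3 uint8, red, green, blue), "fx", "fy", "cx", "cy" (pixels), "rvec" (rotation vector, rad) and "tvec" (3), from world to camera coordinates, as OpenCV has them. Camera axes: x right, y down, z forward; pixel columns grow to the right and rows downward; lengths in m; the calibration is good to about 2 mm. A picture is of the moment at which its call begins. There is no depth.
- arm.hand_in(): hands the job in, once; it reports no verdict.
The state is a dict: "time_s": time; "q": joint angles; "dq": joint speeds; "effort": joint torques, N m; "eef_pos": TCP position; "orientation": TCP orientation; "force": force on the tool from outside, world axes, zero at the start; "wrist_torque": the same for the moment, N m; "opening": finger opening in m.
Only numpy, scipy, OpenCV 4.12 (cv2) and the standard library are available. Lean on these libraries where they do the work, as an engineer would, in place of code of your own. Each camera call takes 0.05 s, during which the arm holds its last target.

## Working session

There is one attempt and no reset: what is moved stays moved. The work goes in short steps, Python scripts to look and compute and a shell command to move; the robot and the scene stay as the last step left them, time stands still between calls to the robot, and variables do not carry over. Pictures are saved under pics/ and viewed, and the job is handed in when it is done.

```bash
mkdir -p pics; cat > h.py <<'E'
from station import arm
import cv2, numpy as np
def snap(n,f):
    im=arm.get_image(n); cv2.imwrite('pics/'+f+'.png',im['color'][:,:,::-1])
    np.save('pics/'+f+'.npy',im,allow_pickle=True); return im
def load(f): return np.load('pics/'+f+'.npy',allow_pickle=True).item()
def ray(im,u,v):
    R,_=cv2.Rodrigues(np.array(im['rvec'],float)); t=np.array(im['tvec'],float).ravel()
    c=-R.T@t; d=R.T@np.array([(u-im['cx'])/im['fx'],(v-im['cy'])/im['fy'],1]); return c,d/np.linalg.norm(d)
def plane(im,u,v,z):
    c,d=ray(im,u,v); return c+d*(z-c[2])/d[2]
def tri(im1,p1,im2,p2):
    c,d=ray(im1,*p1); e,f=ray(im2,*p2)
    s=np.linalg.lstsq(np.array([d,-f]).T,e-c,rcond=None)[0]
    a=c+s[0]*d;b=e+s[1]*f; return (a+b)/2,np.linalg.norm(a-b)
def proj(im,P):
    p,_=cv2.projectPoints(np.array(P,float).reshape(-1,3),np.array(im['rvec'],float),np.array(im['tvec'],float),np.array([[im['fx'],0,im['cx']],[0,im['fy'],im['cy']],[0,0,1.]]),None); return p[:,0]
E
python3 - <<'E'
from h import *
for n in ('scene','side','wrist'): 
    im=snap(n,n+'0'); c,d=ray(im,280,210); print(n,c,d,im['fx'])
s=arm.read_state(); print(s['time_s'],s['eef_pos'],s['orientation'],s['force'],s['opening'],arm.tips_ahead)
E
```

```text
scene [0.98369555 0.35616054 0.86608966] [-0.44554385 -0.34579979 -0.82578035] 439.4954543696831
side [0.48538513 0.67967881 0.65327498] [ 0.07646819 -0.7476052  -0.65972652] 402.8062473248996
wrist [0.50129789 0.06995038 0.37349164] [-0.01927498 -0.26870997 -0.96302826] 312.03547787582073
0.15 [ 4.99546770e-01 -1.12002128e-05  2.49647283e-01] [-5.58467491e-04  7.07119901e-01  7.07093233e-01 -5.42178846e-04] [-0.10088693 -0.64247616 -0.15083729] 0.08547321231539864 0.019
```

View pics/scene0.png

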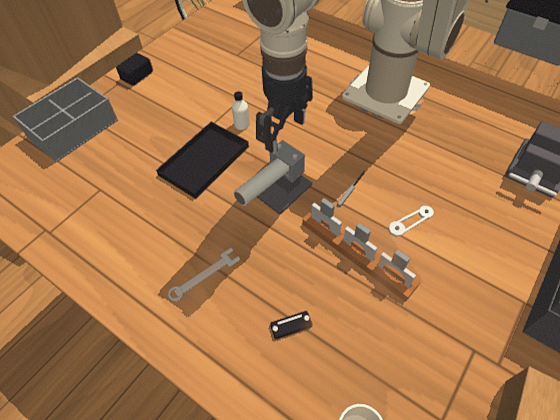

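View pics/side0.png

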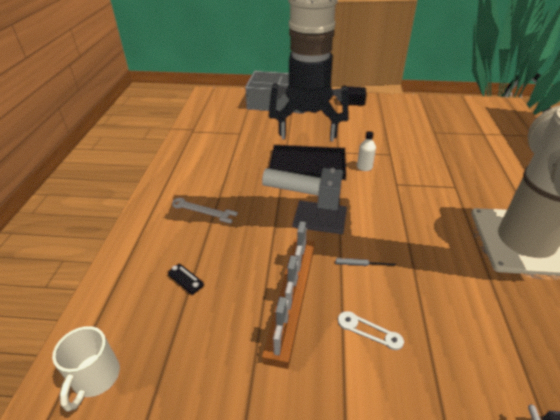

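View pics/wrist0.png

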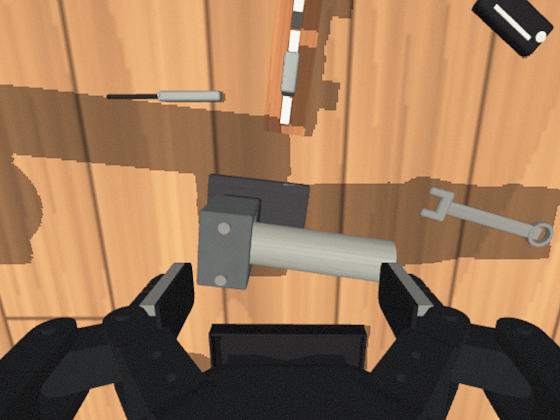

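The scene image shows the rack with three leaves at about (325,215), (360,240) and (400,268). The bar runs from (295,165) to (240,195), and the black tray sits at (205,158). I'll zoom in on the hollows.

```bash
python3 - <<'E'
from h import *
im=load('scene0')['color'][:,:,::-1]
cv2.imwrite('pics/z1.png',cv2.resize(im[190:305,295:430],None,fx=5.5,fy=5.2,interpolation=cv2.INTER_CUBIC))
cv2.imwrite('pics/z2.png',cv2.resize(im[110:215,150:320],None,fx=4.7,fy=4.7,interpolation=cv2.INTER_CUBIC))
im=load('side0')['color'][:,:,::-1]
cv2.imwrite('pics/z3.png',cv2.resize(im[130:370,230:390],None,fx=2.5,fy=2.5,interpolation=cv2.INTER_CUBIC))
E
```

```text
(no output)
```

View pics/z1.png

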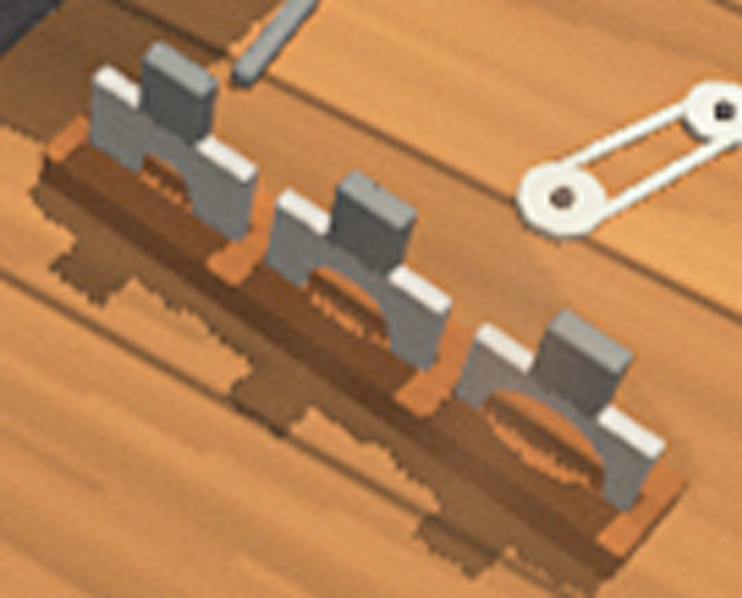

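View pics/z2.png

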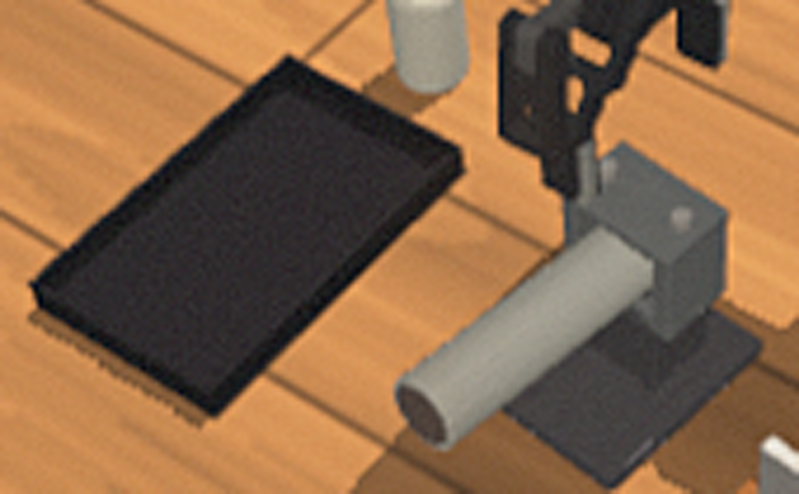

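View pics/z3.png

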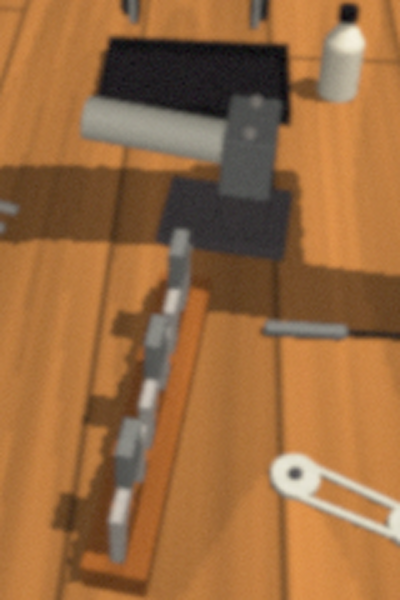

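The middle leaf is the fitting one: its hollow is between the narrow left one and the wide right one. Now rough positions.

```bash
python3 - <<'E'
from h import *
np.set_printoptions(precision=4,suppress=True)
s=load('scene0');w=load('wrist0');d=load('side0')
z=lambda x,y:(x/5.5+295,y/5.2+190)
for p in [(180,62),(383,195),(592,337)]: print('tab top',plane(s,*z(*p),.110))
for p in [(107,75),(247,172),(290,198),(438,300),(487,332),(652,445)]: print('plate top',plane(s,*z(*p),.07))
z=lambda x,y:(x/4.7+150,y/4.7+110)
for p in [(290,58),(463,155),(215,412),(35,290)]: print('tray rim',plane(s,*z(*p),.022))
for p in [(424,415),(630,262)]: print('bar',plane(s,*z(*p),.095))
for p in [(250,245),(395,260),(395,243),(395,281),(250,222),(250,264)]: print('wr bar',plane(w,*p,.1))
print(plane(s,240,112,.05),plane(d,367,165,.02))
E
```

```text
tab top [0.5018 0.1102 0.11  ]
tab top [0.5131 0.2051 0.11  ]
tab top [0.5258 0.296  0.11  ]
plate top [0.4987 0.0767 0.07  ]
plate top [0.5086 0.1482 0.07  ]
plate top [0.5099 0.1684 0.07  ]
plate top [0.5194 0.2381 0.07  ]
plate top [0.5217 0.2599 0.07  ]
plate top [0.5312 0.3314 0.07  ]
tray rim [ 0.4002 -0.3174  0.022 ]
tray rim [ 0.4033 -0.1882  0.022 ]
tray rim [ 0.6136 -0.183   0.022 ]
tray rim [ 0.6084 -0.3156  0.022 ]
bar [ 0.5919 -0.0556  0.095 ]
bar [ 0.463  -0.0306  0.095 ]
wr bar [ 0.4674 -0.0405  0.1   ]
wr bar [ 0.6052 -0.0559  0.1   ]
wr bar [ 0.6035 -0.0385  0.1   ]
wr bar [ 0.6073 -0.0781  0.1   ]
wr bar [ 0.4682 -0.0178  0.1   ]
wr bar [ 0.4668 -0.06    0.1   ]
[ 0.3472 -0.258   0.05  ] [ 0.3394 -0.2429  0.02  ]
```

```bash
python3 - <<'E'
from h import *
im=load('wrist0')['color'][:,:,::-1]
cv2.imwrite('pics/z4.png',cv2.resize(im[165:305,190:410],None,fx=3.6,fy=3.6,interpolation=cv2.INTER_CUBIC))
im=load('side0')['color'][:,:,::-1]
cv2.imwrite('pics/z5.png',cv2.resize(im[130:240,240:370],None,fx=5,fy=5,interpolation=cv2.INTER_CUBIC))
E
```

```text
(no output)
```

View pics/z4.png

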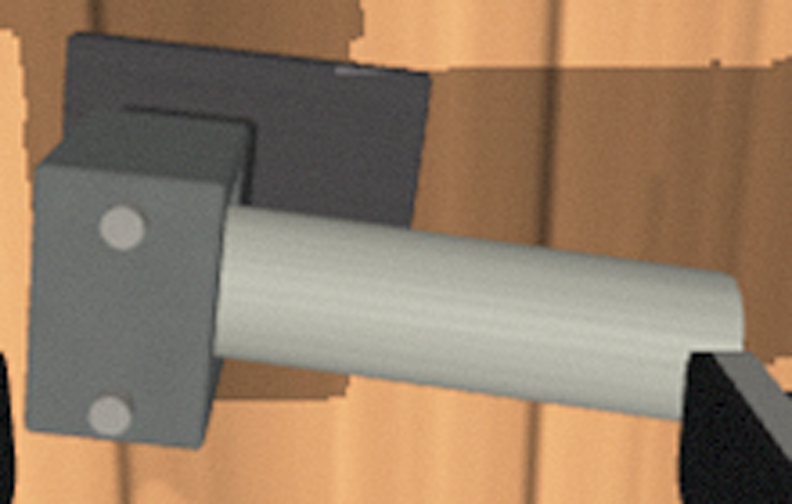

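View pics/z5.png

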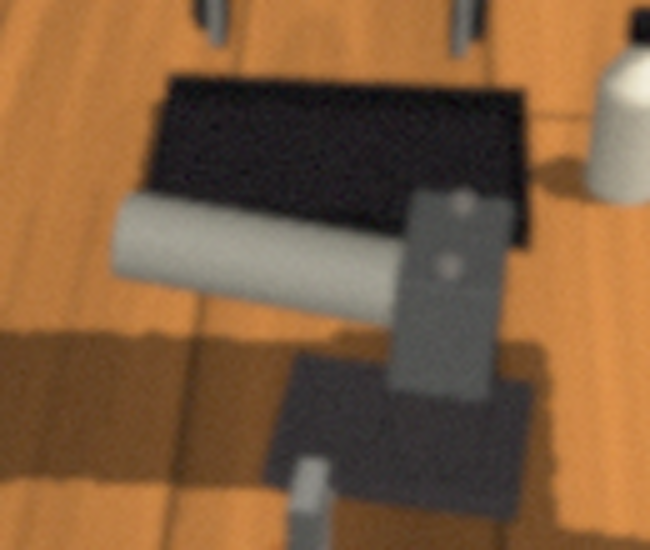

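```bash
python3 - <<'E'
from h import *
np.set_printoptions(precision=4,suppress=True)
w=load('wrist0');d=load('side0')
zw=lambda x,y:(x/3.6+190,y/3.6+165)
zd=lambda x,y:(x/5+240,y/5+130)
def nrm(im,a,b):
    c,u=ray(im,*a);_,v=ray(im,*b);n=np.cross(u,v);return c,n/np.linalg.norm(n)
def mid(im,A,B):  # bisector plane of two silhouettes
    c,n1=nrm(im,*A);_,n2=nrm(im,*B); n=n1+n2; return c,n/np.linalg.norm(n)
cw,nw=mid(w,(zw(243,206),zw(720,270)),(zw(218,354),zw(680,418)))
cd,nd=mid(d,(zd(140,195),zd(405,238)),(zd(118,273),zd(392,322)))
dr=np.cross(nw,nd);dr/=np.linalg.norm(dr); dr*=np.sign(dr[0])
P=np.linalg.lstsq(np.array([nw,nd,[1,0,0]]),np.array([nw@cw,nd@cd,.46]),rcond=None)[0]
print('axis pt',P,'dir',dr,'yaw',np.arctan2(dr[1],dr[0]),'tilt',np.arcsin(dr[2]))
for p in [(37,168),(222,183),(200,447),(27,430)]: print('clamp top',plane(w,*zw(*p),.124))
for p in [(75,32),(428,75),(412,220)]: print('base',plane(w,*zw(*p),.01))
# free end
for p in [(122,235)]:print(ray(d,*zd(*p)))
for p in [zw(742,320)]: print('end',plane(w,*p,.1))
E
```

```text
axis pt [ 0.46   -0.0377  0.0969] dir [ 0.9909 -0.1232  0.0542] yaw -0.12373491592160898 tilt 0.054268701233449
clamp top [ 0.43   -0.0011  0.124 ]
clamp top [ 0.4726 -0.0047  0.124 ]
clamp top [ 0.4651 -0.0732  0.124 ]
clamp top [ 0.4224 -0.0685  0.124 ]
base [0.4133 0.0125 0.01  ]
base [ 0.5284 -0.0018  0.01  ]
base [ 0.5239 -0.052   0.01  ]
(array([0.4854, 0.6797, 0.6533]), array([ 0.119 , -0.7946, -0.5954]))
end [ 0.6056 -0.0496  0.1   ]
```

The bar's axis leaves the clamp at about (0.469,-0.039) with yaw ≈ -0.12 and looks slightly nose-up. The middle leaf is at (0.514,0.205) with yaw ≈ -0.128. I'll hover over the leaf.

```bash
python3 -m jog '0.04 0.003 0 0 0.085; 0.04 0.003 0 0 0.085; 0.04 0.003 0 0 0.085; 0.04 0.003 0 0 0.085; 0.04 0.003 0 0 0.085; 0 0 0 0.065 0.085; 0 0 0 0.063 0.085; 0 0 0 0 0.085; 0 0 0 0 0.085' 40
python3 - <<'E'
from h import *
im=snap('wrist','w1')
cv2.imwrite('pics/w1z.png',cv2.resize(im['color'][130:350,190:390,::-1],None,fx=2.7,fy=2.7,interpolation=cv2.INTER_CUBIC))
s=arm.read_state();print(s['eef_pos'],s['orientation'],s['force'])
E
```

```text
time_s: 0.9
eef_pos: [0.5147, 0.2001, 0.2499]
orientation: [-0.0, 0.75, 0.661, -0.0]
force: [-0.6, 0.2, -1.1]
opening: 0.0853
[0.51484176 0.19974316 0.25002946] [-1.06541510e-04  7.50492340e-01  6.60879056e-01 -3.31233435e-04] [ 0.04043102 -0.40394203  0.5082875 ]
```

View pics/w1.png

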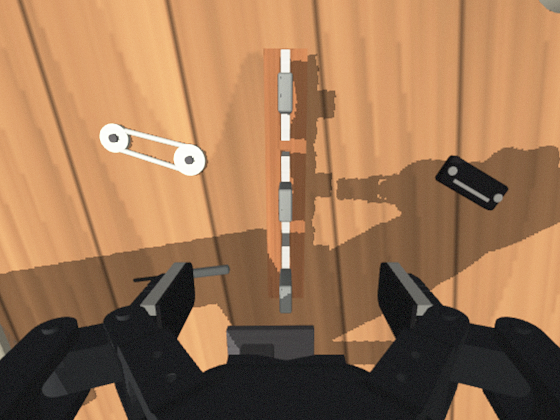

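View pics/w1z.png

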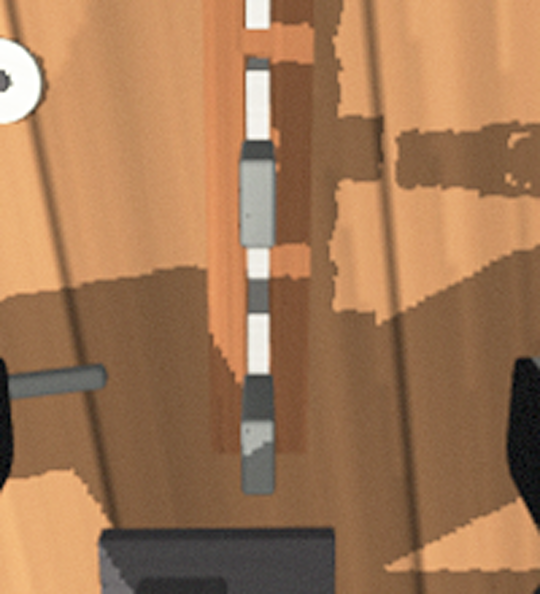

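The leaf line is vertical in the wrist view, so the yaw matches. The middle tab's top is centred at px (285.6,205).

```bash
python3 - <<'E'
from h import *
from scipy.spatial.transform import Rotation as Ro
w=load('w1'); z=lambda x,y:(x/2.7+190,y/2.7+130)
s=arm.read_state();q=s['orientation'];R=Ro.from_quat([q[1],q[2],q[3],q[0]]).as_matrix()
for p in [(258,203),(258,160),(258,246),(258,475)]:
  P=plane(w,*z(*p),.11);print(P,R.T@(P-s['eef_pos']))
P=plane(w,*z(258,160),.11)
print('yaw',np.arctan2(*(plane(w,*z(258,72),.07)-plane(w,*z(258,370),.07))[[0,1]]), R)
E
```

```text
[0.51635291 0.20077993 0.11      ] [0.00126946 0.00145159 0.14002817]
[0.51814683 0.21484742 0.11      ] [0.01545088 0.00145188 0.14002312]
[0.51450614 0.18629795 0.11      ] [-0.01332979  0.0014513   0.14003337]
[0.50367648 0.10137409 0.11      ] [-0.09894137  0.00144959  0.14006388]
yaw 0.12683738591028226 [[ 1.26477527e-01  9.91969268e-01 -6.37998417e-04]
 [ 9.91969409e-01 -1.26477724e-01 -2.77893305e-04]
 [-3.56354206e-04 -5.97727655e-04 -9.99999758e-01]]
```

```bash
python3 -m jog '0.002 0.0013 0.038 0 0.085; 0 0 0.038 0 0.085; 0 0 0.038 0 0.085; 0 0 0.038 0 0.085; 0 0 0 0 0.012; 0 0 0 0 0.008; 0 0 0 0 0.008; 0 0 0 0 0.008; 0 0 0 0 0.008; 0 0 0 0 0.008' 40; python3 -m jog '0 0 0 0 0.008; 0 0 0 0 0.008; 0 0 0 0 0.008; 0 0 0 0 0.008'
python3 -c "
from h import *
snap('wrist','w2')"
```

```text
time_s: 1.78
eef_pos: [0.518, 0.2024, 0.1007]
orientation: [0.001, 0.751, 0.66, 0.002]
force: [-4.2, 0.4, 13.6]
opening: 0.012
time_s: 2.12
eef_pos: [0.5163, 0.2026, 0.1007]
orientation: [-0.0, 0.751, 0.661, 0.001]
force: [-5.2, -0.7, 8.5]
opening: 0.0112
```

View pics/w2.png

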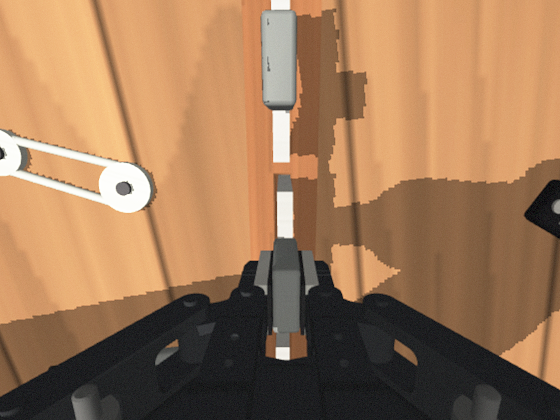

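The tab is gripped centrally (275–300, 240–330). Lifting it.

```bash
python3 -m jog '0 0 -0.005 0 0.008; 0 0 -0.01 0 0.008; 0 0 -0.015 0 0.008; 0 0 -0.02 0 0.008; 0 0 -0.03 0 0.008; 0 0 -0.03 0 0.008; 0 0 -0.03 0 0.008; 0 0 -0.01 0 0.008; 0 0 0 0 0.008; 0 0 0 0 0.008'
python3 - <<'E'
from h import *
im=snap('wrist','w3')
im=snap('scene','s3');cv2.imwrite('pics/s3z.png',cv2.resize(im['color'][80:320,180:430,::-1],None,fx=2.5,fy=2.5,interpolation=cv2.INTER_CUBIC))
s=arm.read_state();print(s['eef_pos'],s['force'],s['wrist_torque'])
E
```

```text
time_s: 3.0
eef_pos: [0.5168, 0.2018, 0.2487]
orientation: [0.0, 0.751, 0.66, 0.001]
force: [-0.8, -0.4, -1.2]
opening: 0.0112
[0.51563956 0.20138822 0.2464465 ] [-0.24042346  0.51234851 -1.56406456] [-0.03201987 -0.02206111  0.02549493]
```

View pics/w3.png

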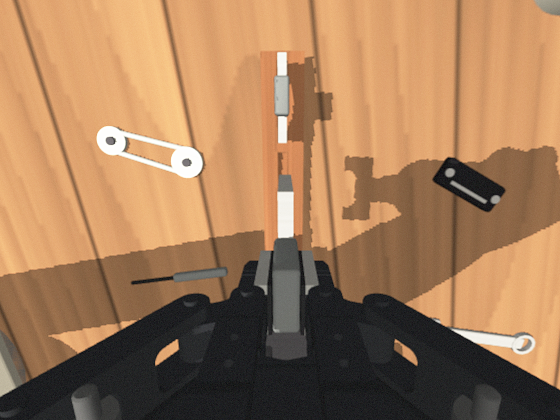

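View pics/s3z.png

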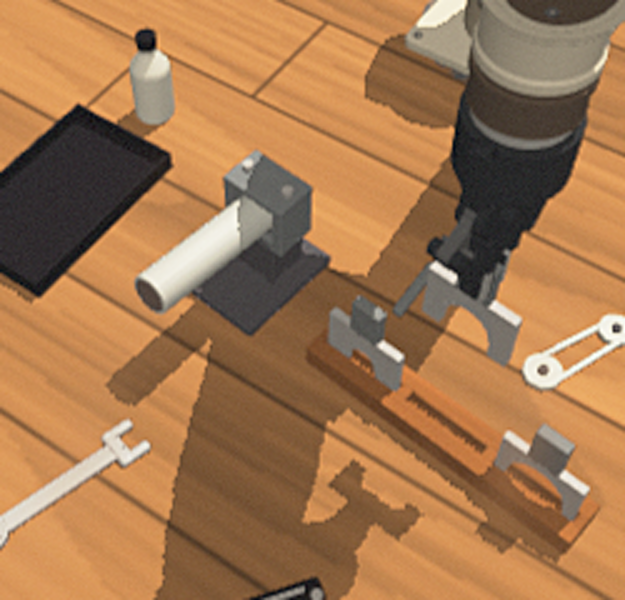

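The leaf is held level and the other two are still standing. Carrying it above the free end.

```bash
python3 -m jog '-0.0346 0.0135 0 0 0.008; -0.0346 0.0135 0 0 0.008; -0.0346 0.0135 0 0 0.008; -0.0346 0.0135 0 0 0.008; -0.0346 0.0135 0 0 0.008; -0.0346 0.0135 0 0 0.008; -0.0346 0.0135 0 0 0.008; 0 0 0.02 0 0.008; 0 0 0 0 0.008; 0 0 0 0 0.008'
python3 - <<'E'
from h import *
snap('wrist','w4'); snap('side','d4')
im=load('d4');cv2.imwrite('pics/d4z.png',cv2.resize(im['color'][50:240,220:370,::-1],None,fx=3.1,fy=3.1,interpolation=cv2.INTER_CUBIC))
im=snap('scene','s4');cv2.imwrite('pics/s4z.png',cv2.resize(im['color'][80:260,180:360,::-1],None,fx=3.3,fy=3.3,interpolation=cv2.INTER_CUBIC))
s=arm.read_state();print(s['eef_pos'],s['force'],s['wrist_torque'])
E
```

```text
time_s: 3.93
eef_pos: [0.5773, -0.0506, 0.2252]
orientation: [-0.003, 0.751, 0.66, -0.002]
force: [-0.4, 0.9, 0.4]
opening: 0.0112
[ 0.57916495 -0.04922427  0.2283374 ] [-0.67777334  0.24143742 -1.40665276] [ 0.03843969 -0.03934031 -0.04343977]
```

View pics/w4.png

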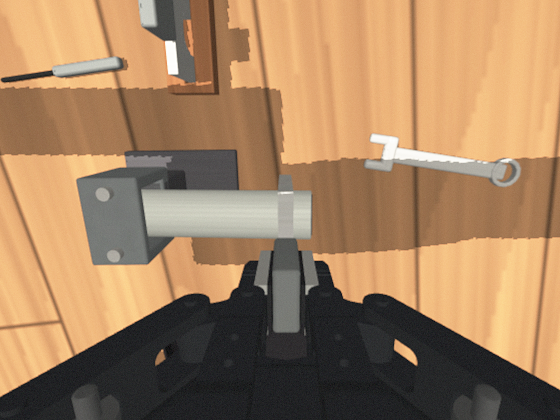

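View pics/d4z.png

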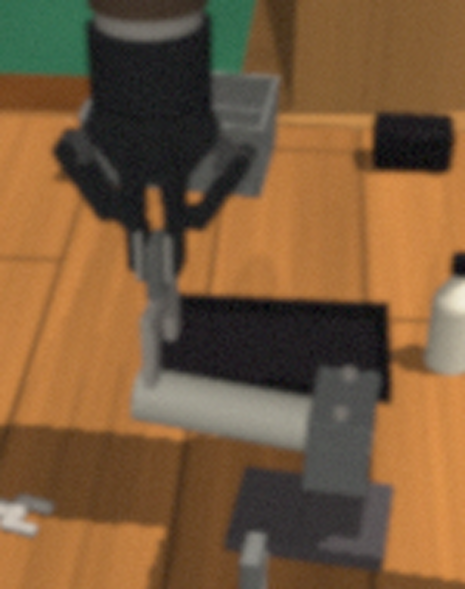

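View pics/s4z.png

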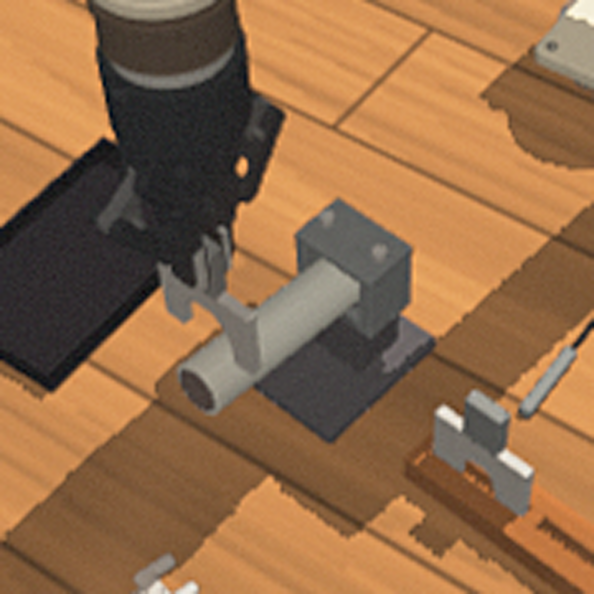

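```bash
python3 - <<'E'
from h import *
from scipy.spatial.transform import Rotation as Ro
np.set_printoptions(precision=4,suppress=True)
w=load('w4');s=arm.read_state();q=s['orientation'];R=Ro.from_quat([q[1],q[2],q[3],q[0]]).as_matrix()
c=w['color'].astype(int); hsv=cv2.cvtColor(w['color'],cv2.COLOR_RGB2HSV)
m=hsv[:,:,1]<60
for u in (160,200,240,270,300):
  col=np.where(m[160:260,u])[0]+160
  # contiguous run containing row 215
  a=b=215
  while m[a-1,u]:a-=1
  while m[b+1,u]:b+=1
  ra=ray(w,u,a-.5);rb=ray(w,u,b+.5)
  d=ra[1]+rb[1]; P=ra[0]+d*(.101-ra[0][2])/d[2]
  print(u,a,b,P,R.T@(P-s['eef_pos']))
P=plane(w,311,213,.12);print('end',P,R.T@(P-s['eef_pos']))
for p in [(81,178),(139,178),(150,262),(94,263)]:P=plane(w,*p,.124);print('clamp',P,R.T@(P-s['eef_pos']))
E
```

```text
160 151 250 [ 0.477  -0.0287  0.101 ] [ 0.0074 -0.1039  0.1274]
200 150 236 [ 0.5109 -0.0268  0.101 ] [ 0.0136 -0.0705  0.1274]
240 190 237 [ 0.5403 -0.0479  0.101 ] [-0.0035 -0.0386  0.1274]
270 190 238 [ 0.5649 -0.0514  0.101 ] [-0.004  -0.0138  0.1273]
300 191 238 [ 0.5895 -0.055   0.101 ] [-0.0045  0.0111  0.1273]
end [ 0.5979 -0.0493  0.12  ] [0.0023 0.0187 0.1083]
clamp [ 0.434  -0.0002  0.124 ] [ 0.0303 -0.1501  0.1044]
clamp [ 0.4762 -0.0057  0.124 ] [ 0.0302 -0.1076  0.1044]
clamp [ 0.4676 -0.0719  0.124 ] [-0.0366 -0.1078  0.1044]
clamp [ 0.4234 -0.0672  0.124 ] [-0.0374 -0.1522  0.1044]
```

The leaf is 108 mm from the clamp face and needs about -2.5 mm in tool x to centre. Descending to just above the expected contact.

```bash
python3 -m jog '-0.0025 0 0.015 0 0.008; 0 0 0.015 0 0.008; 0 0 0.01 0 0.008; 0 0 0.004 0 0.008; 0 0 0 0 0.008; 0 0 0 0 0.008'
python3 -m jog '0 0 0 0 0.008; 0 0 0 0 0.008'
python3 - <<'E'
from h import *
im=snap('scene','s5');cv2.imwrite('pics/s5z.png',cv2.resize(im['color'][140:230,220:320,::-1],None,fx=6,fy=6,interpolation=cv2.INTER_CUBIC))
s=arm.read_state();print(s['eef_pos'],s['force'],s['wrist_torque'])
E
```

```text
time_s: 4.58
eef_pos: [0.5793, -0.0524, 0.1848]
orientation: [0.0, 0.751, 0.661, 0.0]
force: [0.8, 0.1, -0.9]
opening: 0.0115
time_s: 4.75
eef_pos: [0.5797, -0.0528, 0.1854]
orientation: [0.001, 0.751, 0.661, 0.001]
force: [0.1, 0.8, -1.0]
opening: 0.0116
[ 0.57960766 -0.05287074  0.18526243] [ 0.3820486   0.56546992 -0.64325424] [ 3.73429312e-02 -7.36035120e-06  5.10364959e-02]
```

View pics/s5z.png

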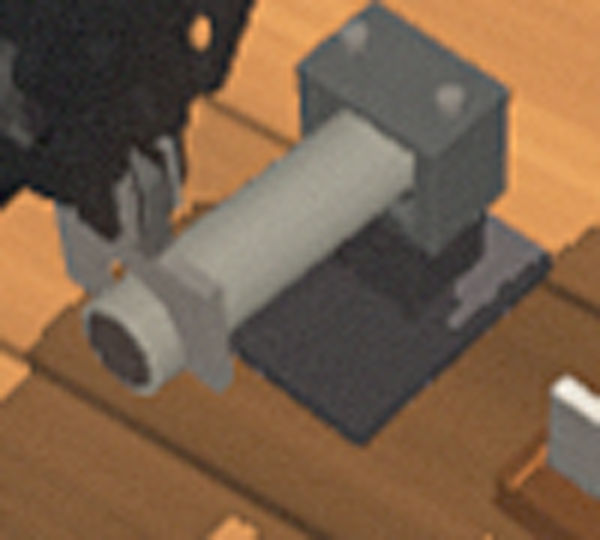

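The leaf is astride with a small gap still above the bar. Feeling down from here.

```bash
python3 -m jog '0 0 0.0015 0 0.008; 0 0 0.0015 0 0.008; 0 0 0.0015 0 0.008; 0 0 0 0 0.008'
python3 -m jog '0 0 0.0015 0 0.008; 0 0 0.0015 0 0.008; 0 0 0 0 0.008'
```

```text
time_s: 5.13
eef_pos: [0.5792, -0.0525, 0.1797]
orientation: [-0.0, 0.751, 0.661, 0.0]
force: [0.4, 0.9, 0.8]
opening: 0.0111
time_s: 5.38
eef_pos: [0.5792, -0.0524, 0.1767]
orientation: [-0.0, 0.751, 0.661, 0.001]
force: [0.7, 3.1, 0.6]
opening: 0.0114
```

```bash
python3 -m jog '0 0 0.001 0 0.008; 0 0 0.001 0 0.008; 0 0 0 0 0.008'
```

```text
time_s: 5.63
eef_pos: [0.5792, -0.0525, 0.1747]
orientation: [-0.0, 0.751, 0.661, 0.0]
force: [0.5, 3.8, 0.8]
opening: 0.0113
```

```bash
python3 -m jog '0 0 0.001 0 0.008; 0 0 0.001 0 0.008; 0 0 0 0 0.008'
```

```text
time_s: 5.88
eef_pos: [0.5792, -0.0526, 0.173]
orientation: [-0.0, 0.751, 0.661, 0.0]
force: [0.3, 4.0, 2.7]
opening: 0.0115
```

Lateral force is +4 N in y, so the leaf sits slightly too far to -y. Shifting it back.

```bash
python3 -m jog '0.001 0 0 0 0.008; 0 0 0 0 0.008; 0 0 0 0 0.008'
```

```text
time_s: 6.13
eef_pos: [0.5792, -0.0521, 0.173]
orientation: [0.0, 0.751, 0.66, -0.0]
force: [0.3, 3.7, 3.9]
opening: 0.0111
```

```bash
python3 -m jog '0.001 0 0.0005 0 0.008; 0 0 0 0 0.008; 0 0 0 0 0.008'
```

```text
time_s: 6.38
eef_pos: [0.5793, -0.0514, 0.1725]
orientation: [0.0, 0.751, 0.66, -0.0]
force: [-0.3, 1.4, 3.1]
opening: 0.0112
```

```bash
python3 -m jog '0.0005 0 0.0002 0 0.008; 0 0 0 0 0.008; 0 0 0 0 0.008; 0 0 0 0 0.008'; python3 -m jog '0 0 0 0 0.008; 0 0 0 0 0.008'
```

```text
time_s: 6.72
eef_pos: [0.5794, -0.0509, 0.1723]
orientation: [0.0, 0.751, 0.66, -0.0]
force: [-0.3, -0.5, 4.9]
opening: 0.0113
time_s: 6.88
eef_pos: [0.5794, -0.0508, 0.1722]
orientation: [0.0, 0.751, 0.66, -0.0]
force: [-1.4, -0.6, 4.3]
opening: 0.0112
```

The leaf is centred (Fy≈0) with about 5.5 N of contact force once its weight is added. Height suggests the bar is nose-up by about 0.065 rad. Sliding toward the clamp and watching the force.

```bash
python3 -m jog '0 -0.002 0.00013 0 0.008; 0 -0.002 0.00013 0 0.008; 0 -0.002 0.00013 0 0.008; 0 -0.002 0.00013 0 0.008'
```

```text
time_s: 7.22
eef_pos: [0.5718, -0.0495, 0.1718]
orientation: [0.001, 0.751, 0.66, 0.0]
force: [2.6, -0.2, 4.7]
opening: 0.0116
```

```bash
python3 -m jog '0 -0.002 0.00013 0 0.008; 0 -0.002 0.00013 0 0.008; 0 -0.002 0.00013 0 0.008; 0 -0.002 0.00013 0 0.008'
```

```text
time_s: 7.55
eef_pos: [0.5634, -0.0485, 0.1712]
orientation: [0.0, 0.751, 0.66, 0.0]
force: [2.5, -0.5, 5.4]
opening: 0.0113
```

```bash
python3 -m jog '0 -0.002 0.00008 0 0.008; 0 -0.002 0.00008 0 0.008; 0 -0.002 0.00008 0 0.008; 0 -0.002 0.00008 0 0.008'
```

```text
time_s: 7.88
eef_pos: [0.5553, -0.0475, 0.1707]
orientation: [0.0, 0.751, 0.66, -0.0]
force: [2.7, -0.3, 4.9]
opening: 0.0115
```

```bash
python3 -m jog '0 -0.002 0.0001 0 0.008; 0 -0.002 0.0001 0 0.008; 0 -0.002 0.0001 0 0.008; 0 -0.002 0.0001 0 0.008'
```

```text
time_s: 8.22
eef_pos: [0.5473, -0.0464, 0.1702]
orientation: [-0.0, 0.751, 0.66, -0.0]
force: [3.0, -0.7, 3.4]
opening: 0.0109
```

```bash
python3 -m jog '0 -0.002 0.00013 0 0.008; 0 -0.002 0.00013 0 0.008; 0 -0.002 0.00013 0 0.008; 0 -0.002 0.00013 0 0.008'
```

```text
time_s: 8.55
eef_pos: [0.5394, -0.0454, 0.1697]
orientation: [-0.0, 0.751, 0.66, -0.0]
force: [2.4, -1.3, 4.0]
opening: 0.0116
```

```bash
python3 -m jog '0 -0.002 0.00012 0 0.008; 0 -0.002 0.00012 0 0.008; 0 -0.002 0.00012 0 0.008; 0 -0.002 0.00012 0 0.008'
```

```text
time_s: 8.88
eef_pos: [0.5315, -0.0444, 0.1693]
orientation: [-0.0, 0.751, 0.66, -0.0]
force: [1.7, -1.7, 4.4]
opening: 0.0112
```

```bash
python3 -m jog '0 -0.002 0.00012 0 0.008; 0 -0.002 0.00012 0 0.008; 0 -0.002 0.00012 0 0.008; 0 -0.002 0.00012 0 0.008'
```

```text
time_s: 9.22
eef_pos: [0.5235, -0.0434, 0.1688]
orientation: [0.0, 0.751, 0.66, -0.0]
force: [1.3, -1.2, 4.3]
opening: 0.0116
```

```bash
python3 -m jog '-0.0002 -0.002 0.00012 0 0.008; -0.0002 -0.002 0.00012 0 0.008; 0 -0.002 0.00012 0 0.008; 0 -0.002 0.00012 0 0.008'
```

```text
time_s: 9.55
eef_pos: [0.5155, -0.0426, 0.1683]
orientation: [-0.0, 0.751, 0.66, -0.0]
force: [1.5, -1.6, 2.6]
opening: 0.0113
```

```bash
python3 -m jog '0 -0.002 0.00012 0 0.008; 0 -0.002 0.00012 0 0.008; 0 -0.002 0.00012 0 0.008; 0 -0.002 0.00012 0 0.008'
```

```text
time_s: 9.88
eef_pos: [0.5076, -0.0417, 0.1678]
orientation: [-0.0, 0.751, 0.66, -0.0]
force: [0.7, -1.5, 3.5]
opening: 0.0116
```

```bash
python3 -m jog '0 -0.002 0.00012 0 0.008; 0 -0.002 0.00012 0 0.008; 0 -0.002 0.00012 0 0.008; 0 0 0 0 0.008'; python3 -m jog '0 0 0 0 0.008; 0 0 0 0 0.008; 0 0 0 0 0.008'
python3 - <<'E'
from h import *
snap('wrist','w6')
im=snap('scene','s6');cv2.imwrite('pics/s6z.png',cv2.resize(im['color'][110:230,200:340,::-1],None,fx=5,fy=5,interpolation=cv2.INTER_CUBIC))
s=arm.read_state();print(s['eef_pos'],s['force'])
E
```

```text
time_s: 10.22
eef_pos: [0.5011, -0.0408, 0.1673]
orientation: [-0.0, 0.751, 0.66, -0.0]
force: [0.6, -0.7, 3.4]
opening: 0.0119
time_s: 10.47
eef_pos: [0.5012, -0.0409, 0.1672]
orientation: [-0.001, 0.751, 0.66, -0.001]
force: [-0.6, -1.2, 1.9]
opening: 0.0115
[ 0.50128811 -0.04084111  0.16724765] [-1.04398919 -1.07812123  3.76921817]
```

View pics/s6z.png

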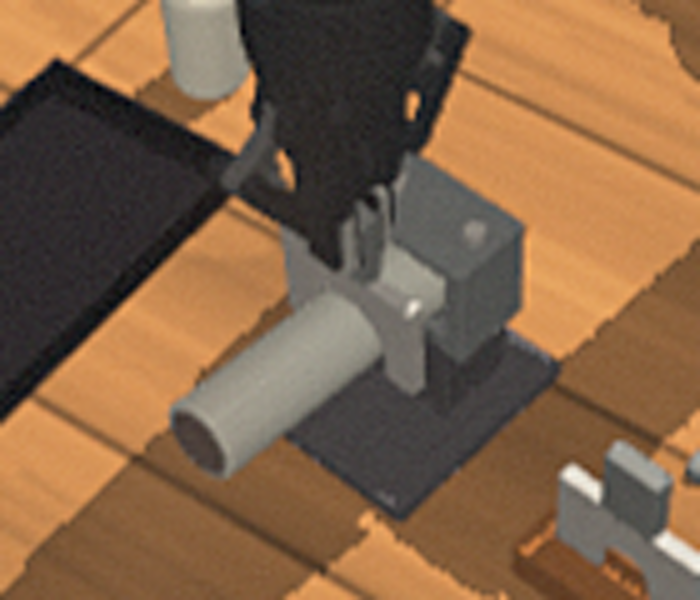

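View pics/w6.png

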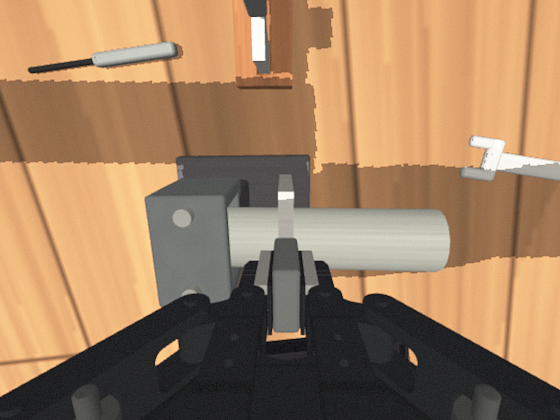

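Leaf sits about 32 mm from the clamp face, still flush on the bar. I'll firm the pressure slightly and hold to be sure.

```bash
python3 -m jog '-0.0003 0 0.0002 0 0.008; 0 0 0 0 0.008; 0 0 0 0 0.008; 0 0 0 0 0.008'; python3 -m jog '0 0 0 0 0.008; 0 0 0 0 0.008; 0 0 0 0 0.008; 0 0 0 0 0.008'
```

```text
time_s: 10.9
eef_pos: [0.5014, -0.041, 0.1672]
orientation: [-0.001, 0.751, 0.66, -0.0]
force: [-3.0, 0.1, 3.5]
opening: 0.0117
time_s: 11.23
eef_pos: [0.5018, -0.0411, 0.1672]
orientation: [-0.0, 0.751, 0.66, -0.0]
force: [-3.1, -0.1, 3.0]
opening: 0.0114
```

```bash
python3 -m jog '0 0 -0.005 0 0.008; 0 0 -0.015 0 0.008; 0 0 -0.02 0 0.008; 0 0 -0.02 0 0.008; 0 0 -0.02 0 0.008; 0 0 0 0 0.008'; python3 -m jog '-0.0347 0.0051 0 0 0.008; -0.0347 0.0051 0 0 0.008; -0.0347 0.0051 0 0 0.008; -0.0347 0.0051 0 0 0.008; -0.0347 0.0051 0 0 0.008; -0.0347 0.0051 0 0 0.008; 0 0 0.02 0 0.008; 0 0 0.03 0 0.008; 0 0 0 0 0.008'
python3 - <<'E'
from h import *
snap('wrist','w7');snap('scene','s7')
s=arm.read_state();print(s['eef_pos'],s['force'])
E
```

```text
time_s: 11.73
eef_pos: [0.5047, -0.0413, 0.2516]
orientation: [0.003, 0.751, 0.66, 0.003]
force: [0.1, 0.7, -1.1]
opening: 0.0114
time_s: 12.48
eef_pos: [0.5023, -0.2509, 0.1907]
orientation: [-0.005, 0.751, 0.66, -0.002]
force: [-1.7, 0.3, -3.1]
opening: 0.0114
[ 0.50464494 -0.2511227   0.19579238] [ 1.21977854  0.98504575 -0.55459335]
```

View pics/s7.png

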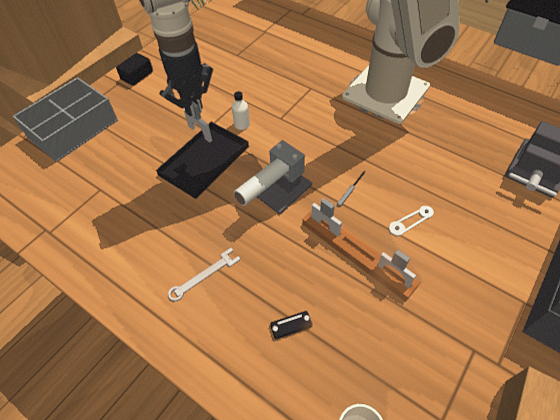

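View pics/w7.png

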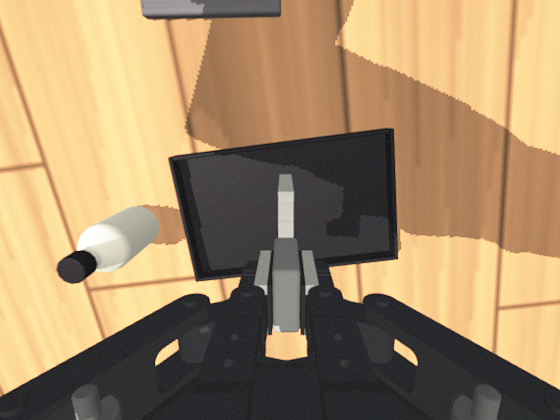

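The leaf is over the tray's middle, other leaves standing, and bystanders look unmoved. Lowering.

```bash
python3 -m jog '0 0 0.025 0 0.008; 0 0 0.025 0 0.008; 0 0 0.025 0 0.008; 0 0 0.012 0 0.008; 0 0 0.006 0 0.008; 0 0 0 0 0.008; 0 0 0 0 0.008'; python3 -m jog '0 0 0.0015 0 0.008; 0 0 0.0015 0 0.008; 0 0 0 0 0.008'
```

```text
time_s: 13.17
eef_pos: [0.507, -0.2518, 0.1059]
orientation: [0.001, 0.751, 0.661, 0.001]
force: [0.2, -0.2, -0.1]
opening: 0.0115
time_s: 13.42
eef_pos: [0.5063, -0.2519, 0.1023]
orientation: [0.001, 0.751, 0.66, 0.0]
force: [-0.1, -0.3, -1.0]
opening: 0.0113
```

```bash
python3 -m jog '0 0 0.001 0 0.008; 0 0 0.001 0 0.008; 0 0 0 0 0.008'
```

```text
time_s: 13.67
eef_pos: [0.5056, -0.2516, 0.0993]
orientation: [-0.0, 0.751, 0.66, -0.0]
force: [-0.8, -0.3, -1.9]
opening: 0.0115
```

```bash
python3 -m jog '0 0 0.002 0 0.008; 0 0 0.002 0 0.008; 0 0 0.001 0 0.008; 0 0 0 0 0.008'
```

```text
time_s: 14.0
eef_pos: [0.5054, -0.2515, 0.0938]
orientation: [-0.0, 0.751, 0.66, -0.0]
force: [0.3, -0.1, -0.3]
opening: 0.0115
```

```bash
python3 -m jog '0 0 0.001 0 0.008; 0 0 0.001 0 0.008; 0 0 0 0 0.008'
```

```text
time_s: 14.25
eef_pos: [0.5056, -0.2515, 0.0921]
orientation: [-0.0, 0.751, 0.66, -0.0]
force: [0.5, 0.7, -0.5]
opening: 0.0112
```

```bash
python3 -m jog '0 0 0.0005 0 0.008; 0 0 0.0005 0 0.008; 0 0 0 0 0.008'
```

```text
time_s: 14.5
eef_pos: [0.5056, -0.2516, 0.0913]
orientation: [-0.0, 0.751, 0.66, -0.0]
force: [-0.3, 0.3, -0.9]
opening: 0.0114
```

```bash
python3 -m jog '0 0 0.0005 0 0.008; 0 0 0.0005 0 0.008; 0 0 0 0 0.008'
```

```text
time_s: 14.75
eef_pos: [0.5058, -0.2516, 0.0908]
orientation: [0.0, 0.751, 0.66, 0.0]
force: [-0.9, -0.2, 3.2]
opening: 0.0113
```

```bash
python3 -m jog '0 0 0.0005 0 0.008; 0 0 0.0005 0 0.008; 0 0 0 0 0.008'
```

```text
time_s: 15.0
eef_pos: [0.5059, -0.2517, 0.0908]
orientation: [0.001, 0.751, 0.66, 0.0]
force: [-3.1, 1.3, 8.7]
opening: 0.0112
```

```bash
python3 -m jog '0 0 0.0005 0 0.008; 0 0 0.0005 0 0.008; 0 0 0 0 0.008'
```

```text
time_s: 15.25
eef_pos: [0.506, -0.2517, 0.0908]
orientation: [0.001, 0.751, 0.66, 0.0]
force: [-3.7, 2.8, 13.6]
opening: 0.0114
```

Firm contact with the floor at TCP z 0.0908. Relaxing the push, then opening.

```bash
python3 -m jog '0 0 -0.001 0 0.008; 0 0 0 0 0.008; 0 0 0 0 0.016; 0 0 0 0 0.022; 0 0 0 0 0.03; 0 0 0 0 0.045; 0 0 0 0 0.06; 0 0 0 0 0.06' 20; python3 -c "
from h import *
snap('wrist','w8')"
```

```text
time_s: 15.92
eef_pos: [0.5056, -0.2516, 0.0891]
orientation: [-0.0, 0.751, 0.66, -0.0]
force: [0.3, -0.4, -0.4]
opening: 0.06
```

View pics/w8.png

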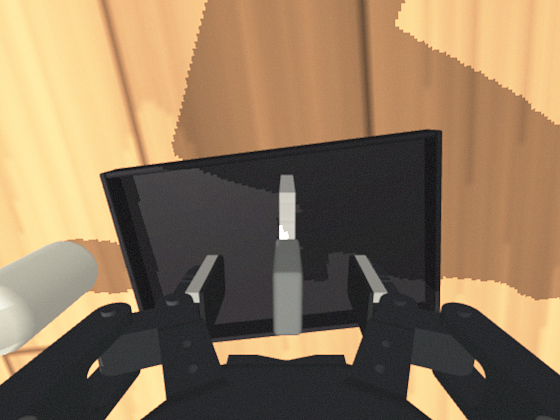

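The leaf stands free in the tray between the open fingers. Retreating upward.

```bash
python3 -m jog '0 0 -0.01 0 0.06; 0 0 -0.02 0 0.06; 0 0 -0.03 0 0.06; 0 0 -0.03 0 0.06; 0 0 -0.03 0 0.06; 0 0 -0.03 0 0.06; 0 0 0 0 0.06; 0 0 0 0 0.06; 0 0 0 0 0.06; 0 0 0 0 0.06'; python3 -c "
from h import *
snap('wrist','w9');snap('scene','s9')"
```

```text
time_s: 16.8
eef_pos: [0.5048, -0.2512, 0.2381]
orientation: [-0.001, 0.751, 0.66, -0.001]
force: [-1.1, -0.5, -0.1]
opening: 0.06
```

View pics/s9.png

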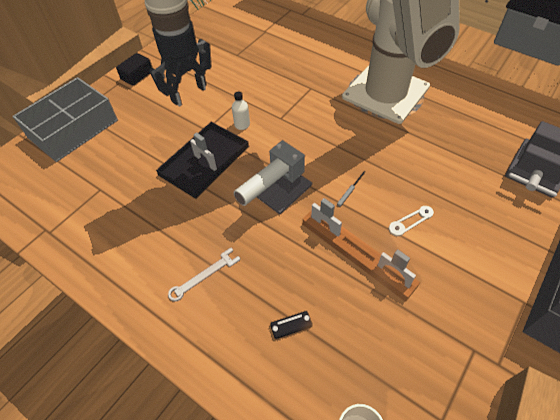

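View pics/w9.png

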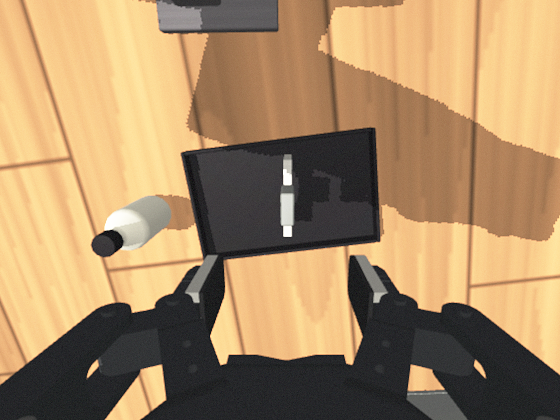

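The leaf stands upright in the tray at (203,152) in the scene view. The other two leaves are still in the rack, the bystanders haven't moved, and the gripper is clear.

```bash
python3 -c "
from h import *
arm.hand_in()"
```

```text
the job is handed in; nothing more can be done
```

The job is done and handed in at about 17 s of the 64 s allowed; the hand-in reports no verdict.

- **Leaf choice:** I took the leaf from the middle slot. In the images its hollow was between the narrow and the wide one.
- **Bar test:** I set the leaf astride the bar about 108 mm from the clamp face. A sideways force of about 4 N showed it was slightly off centre, and I shifted it until that was gone. I then slid it to about 32 mm from the clamp. The bar was nose-up by about 0.06 rad.
- **Force during the slide:** wrist readings, adding about 1.2 N for the leaf's weight, put the contact at roughly 3–6.6 N. Readings are noisy by about 1 N. Sideways force stayed within about 2 N, and I felt no rocking.
- **Tray:** the leaf touched the tray floor while still held. I pushed on after contact, to a reading of 13.6 N, then eased off before opening. That was on the tray, not the bar.

**Last checks:** in the final pictures the leaf stands upright in the tray with the gripper clear. The other two leaves are still standing in the rack, and the bystanders look where they were. I compared the pictures by eye and did not measure how far anything moved.

**Disagreement:** the cameras placed the bar's centre line about 2.5 mm off from where contact centred the leaf, and I went by contact.

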